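# Fit the splined head to the tile scrubber and hold it home

## Task

Get the tile scrubber in the white cradle ready: pull its red-knobbed lever all the way towards the robot so that the orange dust shutter swings off the drive socket, then ease the sprung lever slowly back to rest without letting it snap. Then take the mint green scrub head from its parking ring, turn it so its four splines mesh with the brass socket, slide it fully home until its flange is on the rim, and keep pressing: the socket has a spring that throws the head out, so the program finishes while still gripping the head and holding it down. Leave the navy head and everything else on the counter where they are.

Things in the scene. Friction and masses are not known exactly. Their poses are not given: they have to be found in the camera images.
- scrubber: Tile scrubber, upside down in a white cradle fixed to the counter. Origin on the counter under the socket axis. Grey round housing 100 mm across, flat rim at z 85 mm. A white post with the lever and shutter pivot stands 75 mm from the socket axis towards its own +y, top at z 96 mm. Cradle plate 130 x 210 x 12 mm, centred 40 mm towards +y.
- socket_mouth (a point): Centre of the mouth of the brass drive socket, at rim height (z 85 mm), axis vertical. The opening is a cross (plus sign) whose slots run along this point's x and y axes, each 27 mm long and 10 mm wide, 30 mm deep. The socket turns stiffly (about 0.06 N m) and starts at any angle; a quarter turn looks the same. Covered by the shutter at the start.
- plunger (a joint): Red spring plunger on the floor of the socket, value in m pressed down. At 0 its top is 12 mm below the mouth; 0.016 with the head fully home. It pushes up with 4 N at first and 12 N at 0.016.
- lever (a joint): Sprung lever, rad: 0 at rest, 1.05 at its stop. Grows anticlockwise seen from above, which swings the knob towards the robot. Needs about 2.5 N at the knob at rest to 8 N at the stop, and springs back fast when let go. A pin on it pushes the shutter open along with it (lagging about 0.05 rad).
- lever_knob (a point): On the axis of the lever's upright red knob (24 mm diameter cylinder, from z 80 to 125 mm), at z 105 mm; 110 mm from the pivot. The dark lever arm lies under it, top at z 80 mm.
- lever_hinge (a point): On the vertical pivot axis of lever and shutter, at z 105 mm (in the air above the pivot).
- shutter (a joint): Orange dust shutter, rad: 0 covers the socket, about 1.0 when the lever has been pulled to its stop. Stays where it is left (light friction) when the lever returns; at 0.85 or more the head's flange passes it.
- shutter_disc (a point): Top centre of the shutter's disc (42 mm diameter, 4 mm thick, top at z 91 mm), 70 mm from the pivot.
- scrub_head: Mint green head, 90 g, loose, standing in a white ring. Origin: centre of its flange underside, 35 mm above the counter at the start. Up from it: flange 56 mm diameter, 5 mm thick; square grip collar 40 x 40 mm, sides along own x and y, from 5 to 27 mm; white dome 34 mm wide up to 45 mm. Below: steel cross-shaped stem 28 mm long, ribs 24 mm long, 7 mm thick, along own x and y.
- buff_head: Navy head of the same outer shape with a plain round stem, standing in the other white ring. To be left alone.
- rest_a: White ceramic parking ring fixed to the counter, 68 mm outside, 32 mm bore, 35 mm high, origin under its centre; holds the mint head.
- rest_b: Same ring; holds the navy head.
- spray_bottle: Clear spray bottle, 72 mm diameter, 212 mm tall; bystander, origin under its centre.
- lint_roller: Lint roller with mint green handle, lying, about 240 mm long, 46 mm high; bystander, origin under the roll.
- jar: White ceramic jar with metal screw lid, 90 mm diameter, 107 mm tall; bystander.
- dustpan: Grey plastic dustpan 200 x 230 x 50 mm with a 100 mm handle; bystander, origin under the middle of the pan.
- soap_tin: Aluminium soap tin 90 x 60 x 35 mm; bystander.
Not all that is in view belongs to the job. Leave any brown or purple look-alike of the scrub_head alone.

How it is judged:
By the outcome, as a careful person would: the job done as asked, in the order asked, and still so for the second after the job is handed in, while the arm keeps its last pose, push and grip.
It also fails if it takes over 54 s, if anything falls off the work surface, if the arm or the gripper's body presses on something with over 40 N, if the wrist force passes 120 N, or if a joint passes its speed limit or range.

## Robot

A 7-joint arm with a two-finger parallel gripper is mounted at the origin on the work surface. World frame = base frame: x ahead of the robot, y to its left, z up, the work surface at z = 0. Lengths are in mm, angles in rad, forces in N, time in s.
With the tool pointing down it reaches from about 400 to 900 mm from the base axis. Payload 5.6 kg.
Tool frame: the origin (TCP) lies midway between the tips of the shut fingers; the grasp point (between the pads) lies 19 mm behind it; z points along the fingers, y is the line along which they close (so a half turn about z gives the same grasp; the last joint's range is limited). The gripper opens to 92 mm and grips with 3 to 60 N. Pads are 20 mm wide; open, the fingers measure 128 mm over their backs; the gripper's body (75 mm by 189 mm) begins 69 mm behind the grasp point.
Start: joints at [1.132, 0.468, -0.012, 1.603, 0.006, 1.071, -0.056], TCP at [250.566, -599.772, 214.592] pointing down, gripper open.
Joint ranges: [-2.53, 2.53], [-0.31, 2.02], [-1.57, 1.55], [0.28, 2.44], [-1.29, 4.43], [0.15, 1.84], [-2.92, 2.92]. Speed limits (rad/s): [2.57, 2.57, 3.14, 3.14, 3.14, 3.14, 3.14].

## Interface

Orientations are given as a rotation vector (axis times angle).
In Python, from cell import robot, grip, kin, viewer gives the robot as it stands. Calls block until the motion is done:
- robot.movep(position, orientation): joint-space move of the TCP to a pose.
- robot.servo_line(position, feed=150, rotation=None): straight line of the TCP; rotation=None keeps the orientation; feed is the mean speed in mm/s.
- robot.goto_joints(angles): joint-space move.
- grip(opening, newtons=None): opening from 0.0 (shut) to 1.0 (fully open); newtons is the grip in N (None keeps the last); returns when the fingers have stopped.
- robot.hold(seconds).
- kin.ik(position, orientation): joint angles nearest the present ones, or None.
- robot.observe(): the state.
- viewer.read_camera(name): name is "scene" or "side" or "wrist"; returns the picture (400x640x3 uint8, red, green, blue); there is no depth.
- viewer.camera_info(name): a dict with "camera_matrix" (3x3 intrinsics, pixels), "k1" (the pictures are not rectified: a ray, as slopes to the right and down, at radius r is drawn at 1 + k1 r^2 times it, then the intrinsics apply), "R" (3x3) and "t" (3): a world point X has camera coordinates R X + t. Camera axes: x right, y down, z forward; pixel columns grow to the right and rows downward; lengths in mm; the calibration is good to about 2 mm. A picture is of the moment at which its call begins: read the wrist's pose just before it. camera_info takes no time and is no camera call; for the wrist camera it gives the pose at the moment of the call.
A pose or a line that the arm cannot do raises robot.IKError and nothing moves.
- robot.job_done(): hands the job in; it is judged then, once.
Trained networks look in the newest picture that a camera, given by its name, has taken for a name from the list of things; names that differ only in an ending like _2 or _b are one class to them, and where a whole thing is asked for, a point or a joint stands for the part that bears it (a point fixed in the world has none). Each returns a list of dicts, best first, with "confidence" (0 to 1); they miss things now and then, are a little off and sometimes report something else, mostly with a low value. They report only what shows in the picture. A call takes as long as a camera call. They do not tell look-alikes from the thing itself.
- viewer.silhouettes(name, camera): "mask" (400x640 bool, what is visible of it).
- viewer.pinpoint(name, camera): "at" ([x, y, z] in mm, in the coordinates of the camera as it stood for that picture, good to about 4 mm: a listed point, or the origin of a listed thing).
The state is a dict: "t": time; "joints": joint angles; "joint_velocities": joint speeds; "joint_torque": joint torques, N m; "tcp_pos": TCP position; "tcp_rot": TCP orientation; "contact_force": force on the tool from outside, world axes, zero at the start; "wrist_torque": the same for the moment, N m; "grip_width": opening from 0.0 (shut) to 1.0 (fully open); "grip_force": force on a finger pad.
Only numpy, scipy, OpenCV 4.12 (cv2) and the standard library are available. Lean on these libraries where they do the work, as an engineer would, in place of code of your own. Each camera call takes 0.05 s, during which the arm holds its last target. There are 200 camera calls.

## Working session

There is one attempt and no reset: what is moved stays moved. The work goes in short steps, each a Python script; the robot and the scene stay as the last script left them, time stands still between calls to the robot, and variables do not carry over. Pictures are saved under pics/ and viewed, at most 10 in all, crops included, and the job is handed in when it is done.

```bash
ls; mkdir -p pics
cat > h.py <<'E'
import numpy as np, cv2
from scipy.spatial.transform import Rotation as Ro
from cell import robot, grip, kin, viewer
def w(at,info):
    return np.array(info["R"]).T@(np.array(at)-np.array(info["t"]))
def save(n,img): cv2.imwrite(f"pics/{n}.png",img[:,:,::-1])
def find(name,cam,k=3):
    i=viewer.camera_info(cam)
    return [(np.round(w(d["at"],i),1).tolist(),round(d["confidence"],2)) for d in viewer.pinpoint(name,cam)[:k]]
def down(yaw):  # tool z down, tool y axis at yaw+90deg
    return (Ro.from_euler('z',yaw)*Ro.from_euler('x',np.pi)).as_rotvec()
def ray(px,cam,z,info=None):
    i=info or viewer.camera_info(cam);K=np.array(i["camera_matrix"]);
    d=(np.array(px,float)-K[:2,2])/[K[0,0],K[1,1]]
    u=d.copy()
    for _ in range(20): u=d/(1+i["k1"]*(u@u))
    R=np.array(i["R"]);c=-R.T@np.array(i["t"]);v=R.T@np.array([u[0],u[1],1])
    return c+v*(z-c[2])/v[2]
E
python3 - <<'E'
from h import *
s=robot.observe();print(s["t"],s["tcp_pos"],s["tcp_rot"],down(0))
a=viewer.read_camera("scene");b=viewer.read_camera("side")
save("scene",a);save("side",b)
for c in ("scene","side"):
    for n in ["scrubber","socket_mouth","lever_knob","lever_hinge","shutter_disc","scrub_head","buff_head","rest_a","spray_bottle","jar"]:
        print(c,n,find(n,c,4))
E
```

```text
pics
0.0 [ 250.3031176  -599.25030324  213.66954246] [-3.07866709e+00 -6.17238133e-01  7.34723700e-04] [3.14159265 0.         0.        ]
scene scrubber [([624.3, -250.6, 0.2], 0.62), ([568.6, 55.1, -1.3], 0.61), ([468.7, -234.8, 36.7], 0.27)]
scene socket_mouth [([564.4, 51.7, 86.5], 0.57)]
scene lever_knob [([621.2, 224.2, 103.4], 0.53)]
scene lever_hinge [([566.4, 127.6, 106.9], 0.87), ([622.0, -247.2, 34.5], 0.46)]
scene shutter_disc [([566.0, 56.8, 92.7], 0.5)]
scene scrub_head [([720.2, -268.9, 26.4], 0.82), ([733.3, -161.5, 31.5], 0.77), ([550.4, -336.5, 26.0], 0.74), ([621.7, -245.7, 35.9], 0.69)]
scene buff_head [([475.3, -235.5, 37.0], 0.68)]
scene rest_a [([475.0, -233.8, 0.4], 0.61), ([623.5, -248.1, -2.3], 0.58)]
scene spray_bottle [([577.2, 442.6, -2.6], 0.73)]
scene jar [([690.4, 398.6, -2.8], 0.78)]
side scrubber [([564.1, 51.4, -0.6], 0.6)]
side socket_mouth [([567.1, 46.9, 86.4], 0.36)]
side lever_knob [([615.2, 222.2, 105.0], 0.61)]
side lever_hinge [([566.6, 123.9, 108.7], 0.79)]
side shutter_disc [([470.9, -234.9, 31.9], 0.68), ([564.4, 56.8, 89.5], 0.49)]
side scrub_head [([552.5, -342.9, 33.5], 0.86), ([720.8, -267.4, 30.3], 0.71), ([733.0, -160.1, 28.2], 0.68), ([620.1, -252.1, 37.0], 0.57)]
side buff_head [([473.6, -237.0, 32.0], 0.75)]
side rest_a [([623.3, -250.6, -2.7], 0.59), ([473.9, -235.9, -3.3], 0.57)]
side spray_bottle []
side jar [([688.9, 400.0, -1.3], 0.64)]
```

View pics/scene.png

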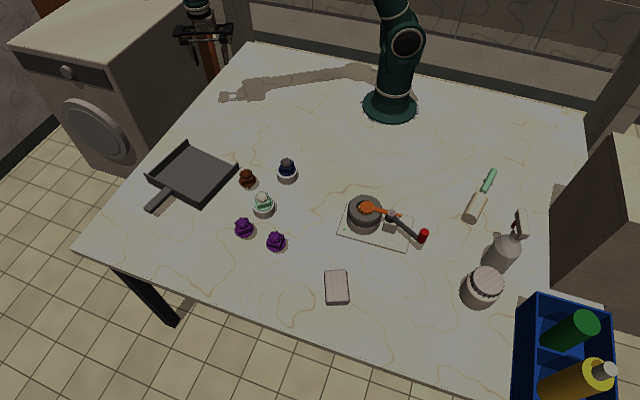

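View pics/side.png

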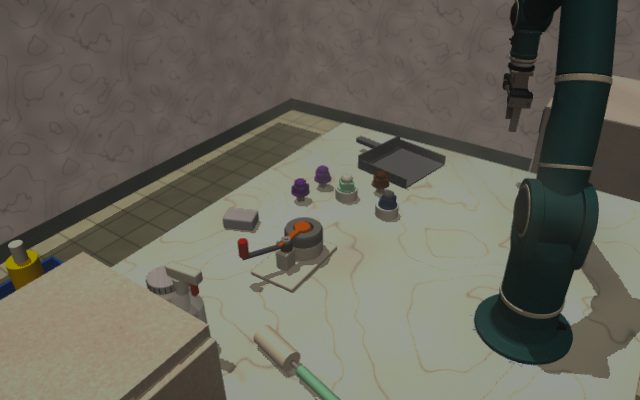

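Scene picture candidates for the head: mint-and-white at (263,203) in a white ring, brown at (247,178), purple at (244,227) and (275,241), and navy at (287,168) in the other ring. Only (263,203) is mint green and in a ring, so it fits, at about world (622,-249). The scrubber is at (365,210) and its red knob at (423,236). Next is a wrist close-up of the head, plus an IK check of the lever arc.

Run:
```python
from h import *
H=np.array([566.5,125.8])
for base in (0,np.pi):
  for th in (62,92,122):
    a=np.radians(th);p=[*(H+110*np.array([np.cos(a),np.sin(a)])),87]
    print(base,th,kin.ik(p,down(a+base)))
robot.movep([600,-249,240],robot.observe()["tcp_rot"])
s=robot.observe();i=viewer.camera_info("wrist");im=viewer.read_camera("wrist")
save("w1",im);print(s["t"],s["tcp_pos"],np.array(i["R"]).round(2).tolist(),-np.array(i["R"]).T@i["t"])
for n in("scrub_head","rest_a"):print(n,find(n,"wrist",4))
```

```text
0 62 [ 0.09331839  0.75626363 -0.72282746  1.63872829  0.58136086  0.97302329
 -1.3200708 ]
0 92 [ 0.15506329  0.7449104  -0.85896613  1.75628666  0.67530523  0.96330638
 -0.94456582]
0 122 [ 0.2686461   0.73516613 -1.00031299  1.89156097  0.76357752  0.95501875
 -0.53554084]
3.141592653589793 62 [ 0.36542911  1.12674031 -1.33675204  1.62138685  1.12620879  1.3378159
  1.50289576]
3.141592653589793 92 [ 0.36852564  1.07197922 -1.33472182  1.74420759  1.09886505  1.28194586
  1.93112187]
3.141592653589793 122 [-1.26501382  0.75849416  1.11440689  1.98685194 -0.85088065  0.96351317
 -2.29510726]
2.9 [ 599.20600635 -250.80384042  239.89631853] [[0.38, -0.92, 0.0], [-0.89, -0.37, 0.27], [-0.25, -0.1, -0.96]] [ 669.02235026 -221.73002722  408.92383487]
scrub_head [([731.6, -163.6, 29.5], 0.94), ([622.6, -252.5, 36.0], 0.89), ([724.5, -268.2, 27.2], 0.69)]
rest_a [([476.1, -234.8, -5.6], 0.72)]
```

View pics/w1.png

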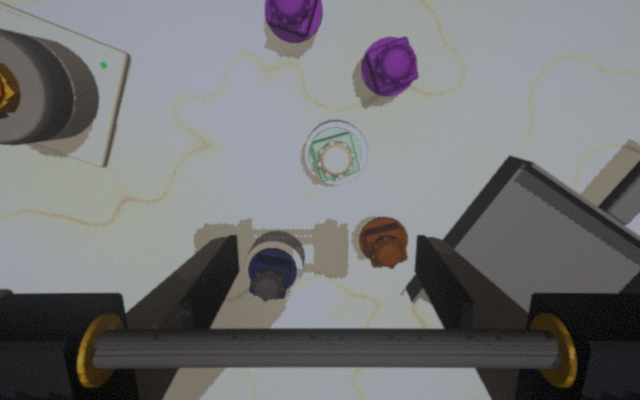

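The wrist picture shows the mint head in its white ring at (336,153), with navy at (275,265), brown at (385,243) and purple at (293,12) and (390,67). I'll enlarge the mint one to confirm it and read its collar yaw.

Run:
```python
from h import *
im=cv2.imread("pics/w1.png");c=im[105:205,285:385]
cv2.imwrite("pics/crop1.png",cv2.resize(c,(600,600),interpolation=cv2.INTER_CUBIC))
i=viewer.camera_info("wrist")
hsv=cv2.cvtColor(c,cv2.COLOR_BGR2HSV);m=cv2.inRange(hsv,(60,60,30),(95,255,255))
y,x=np.nonzero(m);print(len(x))
P=np.array([ray((a+285,b+105),"wrist",62,i)[:2] for a,b in zip(x,y)],np.float32)
r=cv2.minAreaRect(P);print(r, P.mean(0))
```

```text
183
((622.5446166992188, -247.98861694335938), (39.75380325317383, 41.98584747314453), 38.78575134277344) [ 622.9643  -238.52553]
```

View pics/crop1.png

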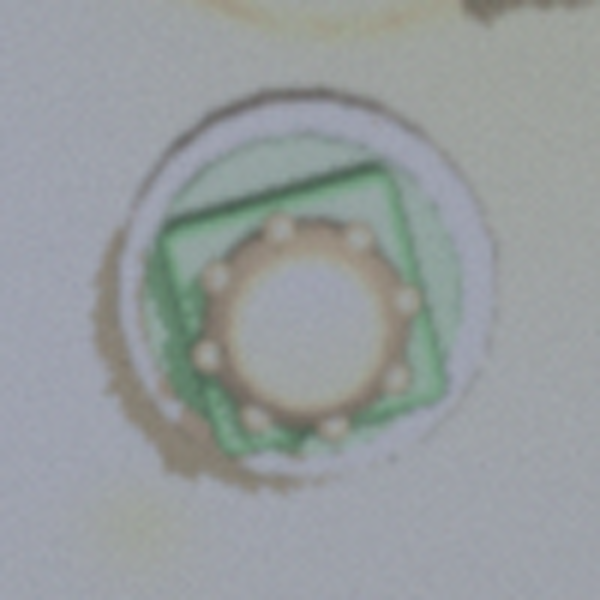

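The crop confirms the mint head: flange, square collar with corners at about (165,225), (380,168), (440,395) and (235,450), and a white dome. Moving on to the lever.

Run:
```python
from h import *
i=viewer.camera_info("wrist")
C=[ray((285+a/6,105+b/6),"wrist",62,i)[:2] for a,b in((165,225),(380,168),(440,395),(235,450))]
C=np.array(C);print(C.mean(0))
for k in range(4):
    d=C[(k+1)%4]-C[k];print(np.linalg.norm(d),np.degrees(np.arctan2(d[1],d[0]))%90)
robot.movep([600,190,230],down(np.radians(62)))
print(robot.observe()["t"],robot.observe()["tcp_pos"])
save("w2",viewer.read_camera("wrist"))
for n in("lever_knob","lever_hinge","shutter_disc","socket_mouth","scrubber"):print(n,find(n,"wrist",2))
```

```text
[ 624.01346612 -249.95796024]
35.73112874521814 37.205319829124754
38.37809612052641 38.42721031277907
35.09548860260206 37.83220311269285
38.780694501060964 39.35715714863468
4.6667 [600.82303889 187.82041774 229.89362919]
lever_knob [([614.9, 217.4, 106.3], 0.74)]
lever_hinge [([567.9, 128.6, 106.6], 0.65)]
shutter_disc [([565.9, 54.0, 90.3], 0.98)]
socket_mouth []
scrubber [([566.5, 53.8, -3.1], 0.72)]
```

View pics/w2.png

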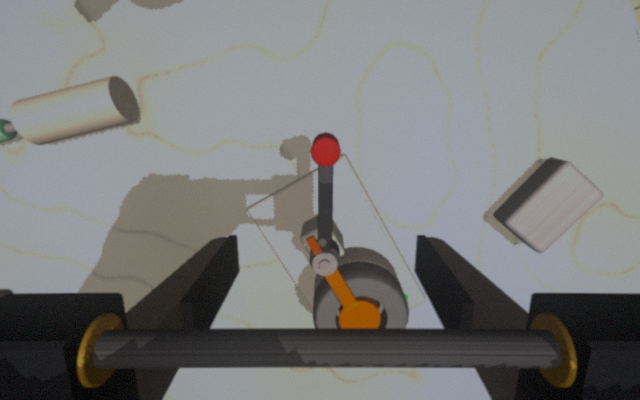

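The wrist picture shows the red knob top at (326,150), the pivot cap at (323,264) and the orange disc at (360,318). I'll refine the positions with rays, then pull the lever and ease it back.

```bash
cat > lever.py <<'E'
from h import *
i=viewer.camera_info("wrist")
im=cv2.imread("pics/w2.png");hsv=cv2.cvtColor(im,cv2.COLOR_BGR2HSV)
for z,px in((125,(326,150)),(97,(323,264)),(91,(360,318))):print(z,ray(px,"wrist",z,i).round(1))
K=ray((326,150),"wrist",125,i)[:2]
H=np.array([567.,127.]); d=(K+[615.5,220.5])/2-H;th0=np.arctan2(d[1],d[0]);print("th0",np.degrees(th0),np.linalg.norm(d))
R=110.
def pose(q,z=88):
    a=th0+q;return [*(H+R*np.array([np.cos(a),np.sin(a)])),z],down(a)
def st(l):
    s=robot.observe();a=th0
    print(l,round(s["t"],2),s["tcp_pos"].round(1),np.round(s["contact_force"],1),round(s["grip_width"],3),round(s["grip_force"],1));return s
p,r=pose(0,150);robot.movep(p,r);st("above")
grip(0.6)
p,r=pose(0,88);robot.servo_line(p,feed=80);st("at")
grip(0.0,25);st("gripped")
E
python3 lever.py
```

```text
125 [618.3 224.3 125. ]
97 [564.2 129.2  97. ]
91 [567.5  58.2  91. ]
th0 62.39825321488497 107.66614464304989
above 5.42 [617.6 224.5 149.7] [ 0.3 -0.3  0.4] 1.004 0.0
at 7.03 [618.3 224.8  88.4] [ 0.3  0.4 -0.2] 0.601 0.0
gripped 7.61 [618.7 224.2  88.3] [ 2.2 -1.2 -0.2] 0.255 25.0
```

```bash
cat > pull.py <<'E'
from h import *
H=np.array([567.,127.]);th0=np.radians(62.4);R=110.
def pose(q,z=88):
    a=th0+q;return [*(H+R*np.array([np.cos(a),np.sin(a)])),z],down(a)
def go(q,feed):
    p,r=pose(q);robot.servo_line(p,feed=feed,rotation=r)
    s=robot.observe();f=s["contact_force"];a=th0+q
    t=np.array([-np.sin(a),np.cos(a)]);rad=np.array([np.cos(a),np.sin(a)])
    e=s["tcp_pos"][:2]-H
    print(round(q,3),round(s["t"],2),"ang",round(np.arctan2(e[1],e[0])-th0,3),"Ft",round(f[:2]@t,1),"Fr",round(f[:2]@rad,1),"Fz",round(f[2],1),round(s["grip_width"],3),flush=True)
    return f[:2]@t
E
python3 - <<'E'
from pull import *
for q in (.2,.4,.6,.8,.95): go(q,80)
for q in np.arange(.98,1.14,.02):
    f=go(q,40)
    if f<-18: break
E
```

```text
0.2 8.03 ang 0.193 Ft -2.2 Fr 1.1 Fz -0.6 0.257
0.4 8.46 ang 0.392 Ft -2.1 Fr 2.8 Fz -0.1 0.257
0.6 8.88 ang 0.591 Ft -4.8 Fr 3.5 Fz -0.6 0.255
0.8 9.31 ang 0.788 Ft -5.0 Fr 5.0 Fz -1.5 0.255
0.95 9.67 ang 0.936 Ft -5.9 Fr 4.1 Fz -1.3 0.256
0.98 9.92 ang 0.964 Ft -6.1 Fr 5.3 Fz -1.9 0.257
1.0 10.17 ang 0.983 Ft -6.0 Fr 5.7 Fz -1.6 0.256
1.02 10.42 ang 1.003 Ft -5.8 Fr 5.1 Fz -1.5 0.254
1.04 10.67 ang 1.023 Ft -7.1 Fr 5.8 Fz -0.6 0.256
1.06 10.92 ang 1.043 Ft -6.2 Fr 5.2 Fz -0.9 0.252
1.08 11.17 ang 1.058 Ft -7.1 Fr 6.2 Fz -3.1 0.256
1.1 11.42 ang 1.061 Ft -13.9 Fr 4.5 Fz -7.5 0.253
1.12 11.67 ang 1.064 Ft -17.9 Fr 3.5 Fz -13.5 0.255
```

The force jumps at about 1.06 rad, so the lever is on its stop. Now easing it back.

Run:
```python
from pull import *
for q in (1.05,.85,.65,.45,.25,.1,.03,0,-.015,-.03):
    f=go(q,35 if q>.1 else 20)
    if q<=0 and f>0.5: break
```

```text
1.05 12.03 ang 1.02 Ft -9.2 Fr 4.0 Fz -3.9 0.253
0.85 12.81 ang 0.822 Ft -9.0 Fr 3.2 Fz -3.9 0.255
0.65 13.58 ang 0.621 Ft -8.5 Fr 2.4 Fz -4.0 0.256
0.45 14.36 ang 0.42 Ft -8.5 Fr 3.4 Fz -3.6 0.259
0.25 15.13 ang 0.22 Ft -7.9 Fr 3.7 Fz -1.1 0.255
0.1 16.11 ang 0.068 Ft -6.7 Fr 2.5 Fz -0.8 0.258
0.03 16.64 ang -0.0 Ft -5.2 Fr 2.7 Fz -0.3 0.251
0 16.96 ang -0.011 Ft -4.0 Fr 0.8 Fz 3.0 0.257
-0.015 17.21 ang -0.013 Ft -1.0 Fr -1.9 Fz 5.1 0.259
-0.03 17.46 ang -0.015 Ft 3.7 Fr -3.0 Fz 6.9 0.258
```

Run:
```python
from pull import *
grip(0.6);robot.servo_line([*pose(0)[0][:2],150],feed=150)
y=np.radians(38)
robot.movep([566-35*np.cos(y),55-35*np.sin(y),215],down(y))
print(robot.observe()["t"],robot.observe()["tcp_pos"])
im=viewer.read_camera("wrist");save("w3",im)
for n in("socket_mouth","shutter_disc","lever_knob","lever_hinge"):print(n,find(n,"wrist",2))
i=viewer.camera_info("wrist");np.savez("w3.npz",**{k:np.array(v) for k,v in i.items()})
cv2.imwrite("pics/w3b.png",cv2.resize(im[60:260,220:440,::-1],None,fx=2.7,fy=2.7,interpolation=cv2.INTER_CUBIC))
print(ray((330,150),"wrist",85,i))
```

```text
19.525 [538.67702848  35.02519195 214.58698323]
socket_mouth [([563.0, 50.1, 82.7], 0.94)]
shutter_disc [([624.5, 87.7, 89.0], 0.96)]
lever_knob []
lever_hinge [([569.1, 127.1, 105.6], 0.63)]
[568.54020766  55.15933929  85.        ]
```

View pics/w3b.png

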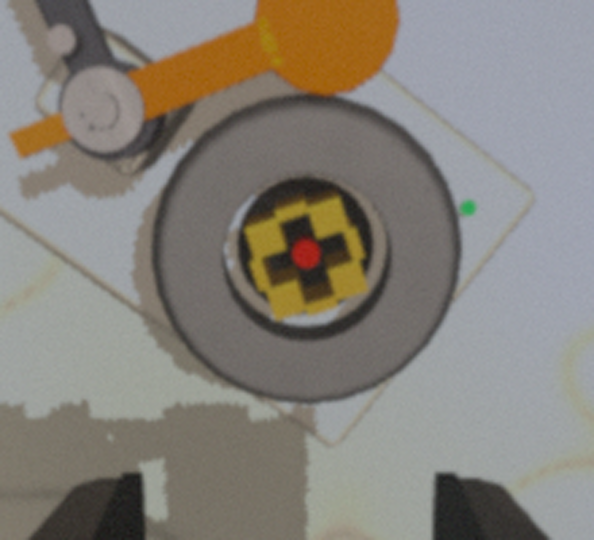

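The crop shows the shutter swung clear, with its disc at (327,30) and pivot at about -35° (≈0.96 rad). The brass cross socket is open around (307,257), with the red plunger at (306,253). I'll measure the cross angle and rim centre numerically.

Run:
```python
from h import *
from scipy.optimize import minimize
i=dict(np.load("w3.npz"));i["k1"]=float(i["k1"])
im=cv2.imread("pics/w3.png")
# rectify to top view of plane z=85, 5 px/mm, 60x60mm about (566,53)
K=i["camera_matrix"];S=8
g=np.arange(-28,28,1/S);X,Y=np.meshgrid(566+g,53+g)
def samp(z):
    P=np.stack([X.ravel(),Y.ravel(),np.full(X.size,z)]);c=i["R"]@P+i["t"].reshape(3,1);u=c[:2]/c[2];u=u*(1+i["k1"]*(u**2).sum(0))
    q=K[:2,:2]@u+K[:2,2:];return cv2.remap(im,q[0].reshape(X.shape).astype(np.float32),q[1].reshape(X.shape).astype(np.float32),cv2.INTER_CUBIC)
t=samp(85)
hsv=cv2.cvtColor(t,cv2.COLOR_BGR2HSV);m=cv2.inRange(hsv,(18,110,110),(35,255,255))
m=cv2.morphologyEx(m,cv2.MORPH_OPEN,np.ones((9,9)))
y,x=np.nonzero(m);P=np.stack([566+g[x],53+g[y]],1).astype(np.float32)
print("rect",cv2.minAreaRect(P),"mean",P.mean(0),len(P)/S**2)
# template: bright outside the cross within a square, dark in cross
b=(m>0).astype(float)
def cost(v):
    a=v[2];dx=X-v[0];dy=Y-v[1];p=dx*np.cos(a)+dy*np.sin(a);q=-dx*np.sin(a)+dy*np.cos(a)
    p,q=abs(p),abs(q);cross=((p<13.5)&(q<5))|((q<13.5)&(p<5));sq=(p<11)&(q<11)&~cross
    return b[cross].sum()-b[sq].sum()
best=min(((cost((566+dx,53+dy,np.radians(a))),566+dx,53+dy,a) for dx in np.arange(-6,6.1,1) for dy in np.arange(-6,6.1,1) for a in range(0,90,2)))
print(best)
best=min(((cost((best[1]+dx,best[2]+dy,np.radians(best[3]+a))),best[1]+dx,best[2]+dy,best[3]+a) for dx in np.arange(-1,1.1,.5) for dy in np.arange(-1,1.1,.5) for a in np.arange(-4,4.1,.5)));print(best)
for px in((333.9,152),):print("rim",ray(px,"wrist",85,i))
vis=cv2.addWeighted(t,1,cv2.merge([m*0,m*0,m]),.0,0)
a=np.radians(best[3])
for s,tn in(((13.5,5),0),((5,13.5),0)):
    c=np.array([[-s[0],-s[1]],[s[0],-s[1]],[s[0],s[1]],[-s[0],s[1]]])@np.array([[np.cos(a),np.sin(a)],[-np.sin(a),np.cos(a)]])+[best[1]-566,best[2]-53]
    cv2.polylines(vis,[((c+28)*S).astype(np.int32)],True,(255,0,0),1)
cv2.imwrite("pics/fit.png",np.hstack([cv2.resize(vis,(400,400)),cv2.cvtColor(cv2.resize(m,(400,400)),cv2.COLOR_GRAY2BGR)]))
```

```text
rect ((566.6561889648438, 50.38569641113281), (34.71718215942383, 34.98522186279297), 56.611488342285156) mean [566.5723    50.338364] 613.546875
(np.float64(-7180.0), np.float64(567.0), np.float64(50.0), 56)
(np.float64(-7648.0), np.float64(566.5), np.float64(50.0), np.float64(56.5))
rim [569.24497368  51.54660795  85.        ]
```

View pics/fit.png

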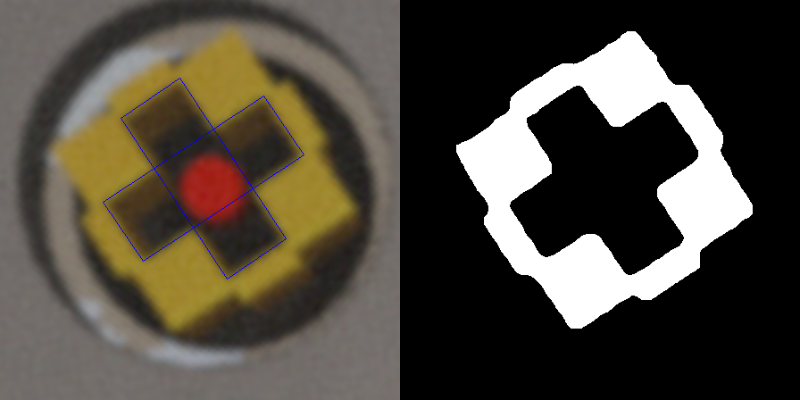

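The overlay fits well: the socket cross is at (566.5,50.2) with angle 56.5°. Next is a re-look at the mint head from straight above, at the yaw I'll grasp with.

```bash
cat > rect.py <<'E'
from h import *
S=8;g=np.arange(-32,32,1/S)
def top(im,i,c0,z):
    X,Y=np.meshgrid(c0[0]+g,c0[1]+g);K=np.array(i["camera_matrix"])
    P=np.stack([X.ravel(),Y.ravel(),np.full(X.size,z)]);c=np.array(i["R"])@P+np.array(i["t"]).reshape(3,1);u=c[:2]/c[2];u=u*(1+i["k1"]*(u**2).sum(0))
    q=(K[:2,:2]@u+K[:2,2:]).astype(np.float32);return cv2.remap(im,q[0].reshape(X.shape),q[1].reshape(X.shape),cv2.INTER_CUBIC)
E
python3 - <<'E'
from rect import *
y=np.radians(38)
robot.movep([623-70*np.cos(y),-249-70*np.sin(y),192],down(y))
robot.hold(.1);print(robot.observe()["t"],robot.observe()["tcp_pos"])
i=viewer.camera_info("wrist");im=viewer.read_camera("wrist")[:,:,::-1].copy();cv2.imwrite("pics/w4.png",im)
print(find("scrub_head","wrist",2))
t=top(im,i,(623,-249),62)
hsv=cv2.cvtColor(t,cv2.COLOR_BGR2HSV);m=cv2.inRange(hsv,(60,60,30),(95,255,255));m=cv2.morphologyEx(m,cv2.MORPH_OPEN,np.ones((5,5)))
yy,xx=np.nonzero(m);P=np.stack([623+g[xx],-249+g[yy]],1).astype(np.float32)
r=cv2.minAreaRect(P);print(r)
cv2.polylines(t,[((cv2.boxPoints(r)-[623,-249]+32)*S).astype(np.int32)],True,(255,0,0),1)
cv2.imwrite("pics/fit2.png",np.hstack([cv2.resize(t,(400,400)),cv2.cvtColor(cv2.resize(m,(400,400)),cv2.COLOR_GRAY2BGR)]))
E
```

```text
21.1167 [ 568.72677457 -289.74919282  192.34234259]
[([719.7, -266.4, 27.6], 0.87), ([620.6, -250.7, 36.7], 0.85)]
((617.4439697265625, -251.638671875), (36.48417663574219, 46.28036880493164), 26.140644073486328)
```

View pics/fit2.png

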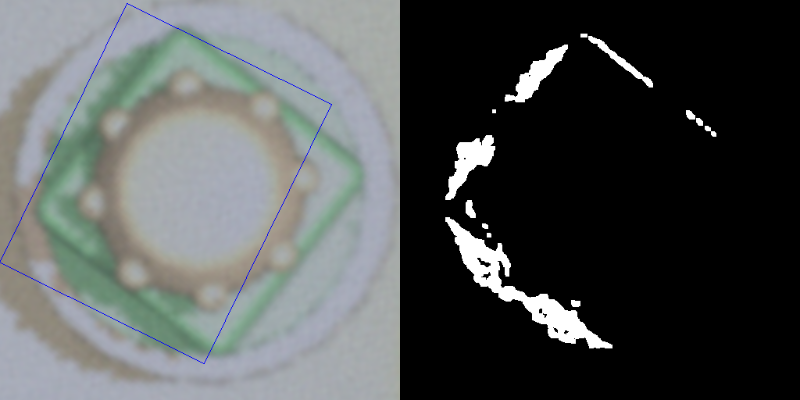

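The fit picture's blue box is off because the mask is patchy. The collar corners themselves are clear at (180,32), (362,178), (215,350) and (42,205), giving centre (623.0,-250.4) and yaw 39.4°. Grasping.

Run:
```python
from h import *
def st(l):
    s=robot.observe();print(l,round(s["t"],2),s["tcp_pos"].round(1),np.round(s["contact_force"],1),round(s["grip_width"],3),round(s["grip_force"],1),flush=True);return s
r=down(np.radians(39.4));grip(0.75)
robot.movep([623,-250.4,110],r);st("above")
robot.servo_line([623,-250.4,42.5],feed=70);s=st("at");st("at")
grip(0.0,40);st("grip")
robot.servo_line([623,-250.4,170],feed=150);st("up")
```

```text
above 22.12 [ 622.7 -250.9  110. ] [ 1.  -0.4 -0.1] 0.752 0.0
at 23.24 [ 623.5 -250.5   43. ] [ 0.6 -0.4 -0.4] 0.749 0.0
at 23.24 [ 623.5 -250.5   43. ] [ 0.6 -0.4 -0.4] 0.749 0.0
grip 23.79 [ 623.1 -250.4   42.7] [-0.9  0.5  0.8] 0.433 39.9
up 24.79 [ 622.2 -250.2  168.8] [-0.6  0.1 -1.8] 0.431 39.9
```

Run:
```python
from rect import *
y=np.radians(56.5)
robot.movep([566-60*np.cos(y),51-60*np.sin(y),215],down(y));robot.hold(.2)
print(robot.observe()["t"],robot.observe()["tcp_pos"])
i=viewer.camera_info("wrist");im=viewer.read_camera("wrist")[:,:,::-1].copy();cv2.imwrite("pics/w5.png",im)
print(find("socket_mouth","wrist",1),find("shutter_disc","wrist",1))
c0=(566,51);t=top(im,i,c0,85)
hsv=cv2.cvtColor(t,cv2.COLOR_BGR2HSV);m=cv2.inRange(hsv,(18,110,110),(35,255,255));m=cv2.morphologyEx(m,cv2.MORPH_OPEN,np.ones((9,9)))
yy,xx=np.nonzero(m);P=np.stack([c0[0]+g[xx],c0[1]+g[yy]],1).astype(np.float32);print(cv2.minAreaRect(P))
X,Y=np.meshgrid(c0[0]+g,c0[1]+g);b=(m>0)*1.
def cost(u,v,d):
    a=np.radians(d);dx=X-u;dy=Y-v;p=abs(dx*np.cos(a)+dy*np.sin(a));q=abs(-dx*np.sin(a)+dy*np.cos(a))
    cr=((p<13.5)&(q<5))|((q<13.5)&(p<5));sq=(p<16)&(q<16)&~cr
    return b[cr].sum()-b[sq].sum()
B=(0,566,51,56.5)
for st,da in((1.5,2),(.5,1),(.25,.5)):
    B=min((cost(B[1]+dx*st,B[2]+dy*st,B[3]+k*da),B[1]+dx*st,B[2]+dy*st,B[3]+k*da) for dx in range(-3,4) for dy in range(-3,4) for k in range(-3,4))
print(np.round(B,2))
a=np.radians(B[3])
for s in((13.5,5),(5,13.5)):
    c=np.array([[-s[0],-s[1]],[s[0],-s[1]],[s[0],s[1]],[-s[0],s[1]]])@np.array([[np.cos(a),np.sin(a)],[-np.sin(a),np.cos(a)]])+[B[1]-c0[0],B[2]-c0[1]]
    cv2.polylines(t,[((c+32)*S).astype(np.int32)],True,(255,0,0),1)
cv2.imwrite("pics/fit3.png",np.hstack([cv2.resize(t,(400,400)),cv2.resize(im[100:400,170:470],(400,400))]))
```

```text
26.0417 [533.26238182  -0.56672101 214.48473714]
[([563.9, 49.9, 81.4], 0.57)] []
((566.6033935546875, 50.07932662963867), (35.3253173828125, 35.138675689697266), 56.88865280151367)
[-32932.      566.75     50.25     55.5 ]
```

View pics/fit3.png

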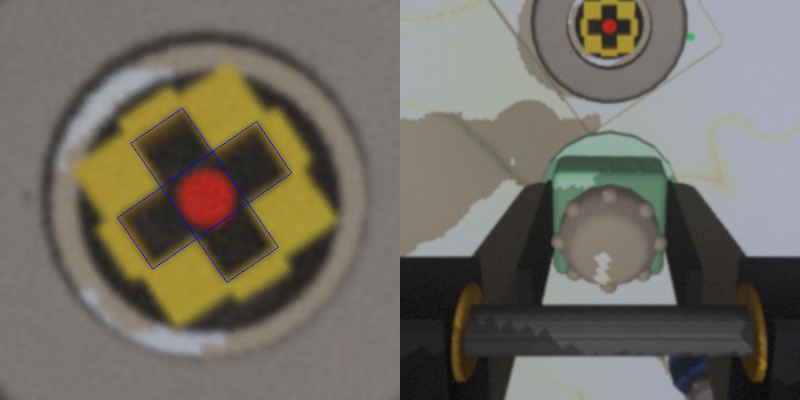

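Both views agree on the socket at (566.6,50.2), 56.5°, and the picture shows the head gripped squarely between the fingers. Inserting under force guard.

```bash
cat > ins.py <<'E'
from h import *
C=np.array([566.6,50.2]);A=56.5
def st(l):
    s=robot.observe();print(l,round(s["t"],2),s["tcp_pos"].round(1),np.round(s["contact_force"],1),np.round(s["wrist_torque"],2),round(s["grip_width"],3),flush=True);return s
E
python3 - <<'E'
from ins import *
robot.movep([*C,150],down(np.radians(A)));st("above")
robot.servo_line([*C,124],feed=60);robot.hold(.1);f0=st("pre")["contact_force"][2]
x=np.array([np.cos(np.radians(A)),np.sin(np.radians(A))]);yv=np.array([-x[1],x[0]])
for dx,dy in((0,0),(1.5,0),(-1.5,0),(0,1.5),(0,-1.5)):
    p=C+dx*x+dy*yv;ok=True
    robot.servo_line([*p,124],feed=60)
    for z in(120,118,116,113):
        robot.servo_line([*p,z],feed=25);s=st((dx,dy,z))
        if s["contact_force"][2]-f0>6: ok=False;break
    if ok: print("IN");break
    robot.servo_line([*p,124],feed=60)
E
```

```text
above 26.63 [566.2  50.6 149. ] [ 0.9 -0.4 -0.8] [-0.02 -0.04 -0.04] 0.432
pre 27.32 [566.8  50.2 124.3] [-0.1 -0.6 -1.4] [-0.02 -0.02  0.01] 0.43
(0, 0, 120) 27.88 [566.4  50.2 119.7] [-0.4 -0.1 -2.1] [-0.01  0.02  0.01] 0.431
(0, 0, 118) 28.12 [566.5  50.2 117.9] [-0.2  0.7 -1. ] [-0.03 -0.05 -0.04] 0.432
(0, 0, 116) 28.38 [566.5  50.2 115.8] [-0.3  0.3 -1.3] [-0.06 -0.05 -0.05] 0.433
(0, 0, 113) 28.64 [566.4  50.2 112.7] [-0.8  0.1 -0.8] [ 0.   -0.06 -0.02] 0.432
IN
```

It went in on the first try with no contact force. Pressing home now.

Run:
```python
from ins import *
grip(0.0,50)
for z in(108,104,100,96,94,92.5,91,89,87,85,83,81,79):
    robot.servo_line([*C,z],feed=25);s=st(z)
    if s["contact_force"][2]>26: break
```

```text
108 29.21 [567.   50.3 108.3] [ 0.  -0.4  3.3] [-0.02 -0.   -0.01] 0.429
104 29.52 [567.   50.3 104.3] [-0.6 -0.6  4.5] [-0.03 -0.04  0.01] 0.431
100 29.82 [567.1  50.3 100.5] [-0.5 -0.3  7.2] [-0.1   0.05 -0.01] 0.428
96 30.13 [567.1  50.3  96.8] [-0.8 -0.6  8.3] [-0.1   0.29  0.  ] 0.431
94 30.38 [567.1  50.3  94.9] [-1.3 -0.7  9.3] [-0.08  0.35  0.02] 0.426
92.5 30.63 [567.1  50.3  93.6] [-0.7 -0.4 10.5] [-0.16  0.43  0.02] 0.428
91 30.88 [567.2  50.3  92.6] [-2.6 -0.6 13.2] [-0.12  0.76  0.04] 0.43
89 31.13 [567.2  50.4  92.5] [-7.7 -1.2 26.5] [-0.29  2.02  0.04] 0.429
```

The head seats hard at TCP z 92.5, which matches home exactly. One last look while holding.

Run:
```python
from ins import *
robot.hold(.5);st("hold")
a=viewer.read_camera("side");b=viewer.read_camera("scene")
v=np.hstack([cv2.resize(a[150:300,200:400],(400,300),interpolation=cv2.INTER_CUBIC),cv2.resize(b[150:300,240:440],(400,300),interpolation=cv2.INTER_CUBIC)])
save("end",v)
for c in("side","scene"):
    for n in("lever_knob","shutter_disc","buff_head"):print(c,n,find(n,c,1))
```

```text
hold 31.63 [567.2  50.4  92.5] [-6.9 -1.8 28.1] [-0.39  1.93  0.03] 0.431
side lever_knob [([614.4, 221.2, 105.6], 0.72)]
side shutter_disc [([624.8, 89.5, 88.9], 0.51)]
side buff_head [([475.3, -235.9, 33.5], 0.55)]
scene lever_knob [([621.0, 223.8, 104.7], 0.56)]
scene shutter_disc [([622.3, 92.1, 90.2], 0.51)]
scene buff_head [([471.7, -231.0, 39.1], 0.6)]
```

View pics/end.png

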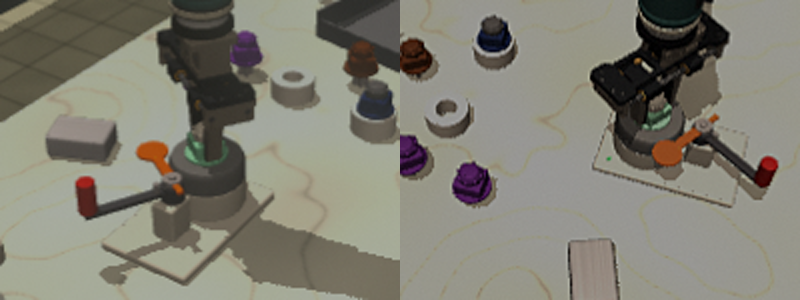

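The picture shows the head's mint flange on the rim at (207,150), the lever at rest with its knob at (87,197), and the shutter open at (152,151). The navy head is untouched in its ring at (375,105). Handing in.

```bash
python3 -c "
from h import *
print(robot.job_done())"
```

```text
the job is handed in; nothing more can be done
None
```

Handed in at about 32 s: the lever was pulled to its stop and eased back to rest, the shutter is open, and the mint head is fully home, gripped and held down with about 28 N; the navy head is still in its ring.

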